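Plug the empty gauge hole, then hold the console lid open

TASK

Close the empty round gauge hole in the car console with the tapered plug with the orange knob: lower it in upright without dropping it, fully home with its flange flat on the deck, and let go. Then raise the bin lid, which has a pull near its front edge, to 60 degrees from closed (give or take 6) and finish while still holding it there, still, with the gripper, so that someone can reach the screws inside: it springs shut when let go, and nothing may prop it. Leave the loose gauge, screw dish, battery and bracket where they are.

Things in the scene. Friction and masses are not known exactly. Their poses are not given: they have to be found in the camera images.
- console: Black car console fixed on the table, 180 mm deep (its x) and 360 mm long (its y), may be turned. Origin under its centre; x points away from the robot, y to its left, z up. The +y half is a bin (rim 125 mm high) with the lid; the -y half a deck 85 mm high with two fitted dial gauges (58 mm wide, 6 mm proud) at the back and one empty hole in front of them.
- hole (a point): Centre of the empty gauge hole's mouth, level with the deck top; 52 mm across, through the 20 mm thick deck, hollow below. It lies 35 mm to -x and 90 mm to -y of the console's origin, 85 mm up. Axes as the console's.
- plug_grip (a point): Where to grip the loose tapered plug (90 g, 64 mm tall, starts standing upright on its foot): on its axis in the orange knob (28 mm diameter, 34 mm tall), 54 mm above the foot, 24 mm above the flange's top, 10 mm below the knob's top. Any yaw will do. The plug, the loose gauge and the screw dish share three starting places by lot.
- plug_flange (a point): Point on the plug's axis at the underside of its black flange (60 mm across, 4 mm thick), 26 mm above its foot; z along the axis, upward. The shank below tapers from 49 mm diameter at the flange to 42 mm at the foot. This point meets point hole when the plug is fully home.
- lid (a joint): Angle of the black lid (180 x 176 mm, 14 mm thick) in rad: 0 shut, grows as its front edge rises, 1.047 = 60 degrees, stop at 1.65. A spring (0.12 N m shut, 0.33 N m at 60 degrees) and its weight (about 0.4 kg) drive it shut from every angle.
- lid_hinge (a point): Middle of the hinge line, at the far (+x) top rim of the bin, 125 mm high, fixed to the console (90 mm to +x and 90 mm to +y of its origin). The hinge line runs along the console's y.
- lid_pull (a point): Centre of the lid's pull: an aluminium roller, 24 mm diameter, 30 mm long, axis along the console's y, on a 14 mm wide stem. Shut, it is 155 mm to the console's -x of the hinge, 48 mm above it, 35 mm over the lid's top. Gripped from above by its flat ends (fingers closing along the console's y) it turns between the pads as the lid rises, so the tool can stay pointing down.
- gauge: Bystander: loose round dial gauge standing face up, 58 mm across the steel bezel, 47 mm tall; origin under its centre.
- screw_dish: Bystander: round steel dish of screws, 72 mm across, 22 mm tall; origin under its centre.
- battery: Bystander: black battery block 150 x 65 x 93 mm; origin under its centre, long side along its x.
- bracket: Bystander: thin black frame bracket 170 x 48 x 32 mm lying on the table; origin under its centre, long side along its x.

How it is judged:
By the outcome, as a careful person would: the job done as asked, in the order asked, and still so for the second after the job is handed in, while the arm keeps its last pose, push and grip.
It also fails if it takes over 58 s, if anything falls off the work surface, if the arm or the gripper's body presses on something with over 40 N, if the wrist force passes 120 N, or if a joint passes its speed limit or range.

ROBOT

A 6-joint arm with a two-finger parallel gripper is mounted at the origin on the work surface. World frame = base frame: x ahead of the robot, y to its left, z up, the work surface at z = 0. Lengths are in m, angles in rad, forces in N, time in s.
With the tool pointing down it reaches from about 0.3 to 0.775 m from the base axis. Payload 14.6 kg.
Tool frame: the origin (TCP) lies midway between the tips of the shut fingers; the grasp point (between the pads) lies 19 mm behind it; z points along the fingers, y is the line along which they close (so a half turn about z gives the same grasp; the last joint's range is limited). The gripper opens to 94 mm and grips with 3 to 60 N. Pads are 16 mm wide; open, the fingers measure 119 mm over their backs; the gripper's body (75 mm by 177 mm) begins 78 mm behind the grasp point.
Start: joints at [-1.234, 0.3, 1.521, -0, 1.321, -0.067], TCP at [0.216, -0.506, 0.205] pointing down, gripper open.
Joint ranges: [-3.03, 3.03], [-0.79, 2.21], [0.23, 2.52], [-1.04, 4.18], [0, 3.07], [-2.55, 2.55]. Speed limits (rad/s): [2.22, 2.22, 2.57, 3.14, 3.14, 3.14].

INTERFACE

Orientations are given as [roll, pitch, yaw] about the fixed x, y, z axes, in that order (R = Rz(yaw) Ry(pitch) Rx(roll)).
In Python, from station import ctrl gives the robot as it stands. The module is installed in compiled form; this text tells all that it offers.
- The arm moves only by the tool servo_tool, never from a script. Its argument "plan" is a list of rows, each a list of 7 numbers: the opening in per cent of the stroke, from 0 (shut) to 100 (fully open), then the shift along the tool's x, y, z in m, then the turn, a rotation vector about the tool's x, y, z in rad. A call has exactly 8 rows; each row shifts and turns the commanded pose from where the row before left it, along the tool's axes as they then stand; what a row does not reach is not made up. A row lasts 1/8 s, in which the tool goes at most 62.5 mm and 10.7 degrees, less where a joint would pass 70% of its speed; a pose out of reach is approached as far as the arm can. A call with a gripper value outside its range is refused whole. The fingers move at their own pace and stop on an object; "force" is the grip in N (left out, the last holds). Time passes only in rows, so rows that do not move let the fingers close, or fill a call up. It gives the time, the measured TCP pose, the force, the opening and the grip force at its end, in the units of the state.
- ctrl.get_obs(): the state, without advancing time (a new reading comes with each control period).
- ctrl.camera(name): name is "side" or "top"; returns a dict with "pixels" (420x560x3 uint8, red, green, blue), "z_map" (420x560 float32, m along the optical axis (not along the pixel's ray), 0 where there is no reading), "mtx" (3x3 intrinsics, pixels), "pose" (4x4, takes a point from camera to world coordinates). Camera axes: x right, y up, looking along -z (the intrinsics and any distortion apply to the point x, -y, -z); pixel columns grow to the right and rows downward; lengths in m; the calibration is good to about 2 mm. A picture is of the moment at which its call begins.
- ctrl.hand_in(): hands the job in; it is judged then, once.
The state is a dict: "time_s": time; "qpos": joint angles; "joint_vel": joint speeds; "tau": joint torques, N m; "ee_pos": TCP position; "eef_rot": TCP orientation; "force": force on the tool from outside, world axes, zero at the start; "moment": the same for the moment, N m; "grip_width": finger opening in m; "grip_force": force on a finger pad.
Only numpy, scipy, OpenCV 4.12 (cv2) and the standard library are available. Lean on these libraries where they do the work, as an engineer would, in place of code of your own. Each camera call takes 0.05 s, during which the arm holds its last target. There are 200 camera calls.

## Working session

There is one attempt and no reset: what is moved stays moved. The work goes in short steps, Python scripts to look and compute and a tool call to move; the robot and the scene stay as the last step left them, time stands still between calls to the robot, and variables do not carry over. Pictures are saved under pics/ and viewed, at most 10 in all, crops included, and the job is handed in when it is done.

Besides the shell and the picture viewer there is one more tool, called after "Emit:" by a JSON object that holds its "op" and its "data", one argument or row to a line. servo_tool: Moves the arm, as the interface text tells. Its arguments: {"type":"object","properties":{"plan":{"type":"array","items":{"type":"array","items":{"type":"number"}}},"force":{"type":"number"}},"required":["plan"]}

```bash
mkdir -p pics; cat > h.py <<'E'
import numpy as np,cv2
from station import ctrl
def snap(n,f):
    c=ctrl.camera(n); cv2.imwrite('pics/'+f+'.png',c['pixels'][...,::-1]); np.savez('pics/'+f,**c); return c
def cloud(c):
    z=c['z_map'];K=c['mtx'];v,u=np.mgrid[:z.shape[0],:z.shape[1]]
    p=np.stack([(u-K[0,2])/K[0,0]*z,-(v-K[1,2])/K[1,1]*z,-z],-1)
    w=p@c['pose'][:3,:3].T+c['pose'][:3,3]; w[z==0]=np.nan; return w
E
python3 - <<'E'
from h import *
for n in('top','side'):
    c=snap(n,n+'0'); print(n,c['mtx'].round(1).tolist(),c['pose'].round(3).tolist(),[k for k in c])
    w=cloud(c)
    print([[i,j]+w[i,j].round(3).tolist() for i in range(30,420,120) for j in range(40,560,160)])
o=ctrl.get_obs();print({k:np.round(v,3).tolist() for k,v in o.items()})
E
```

```text
top [[456.0, 0.0, 278.9], [0.0, 456.0, 204.9], [0.0, 0.0, 1.0]] [[0.017, 0.993, -0.115, 0.416], [-1.0, 0.016, -0.008, -0.011], [-0.006, 0.115, 0.993, 1.438], [0.0, 0.0, 0.0, 1.0]] ['pixels', 'z_map', 'mtx', 'pose']
[[30, 40, 1.544, 1.236, -0.754], [30, 200, 1.552, 0.421, -0.747], [30, 360, 1.568, -0.388, -0.757], [30, 520, 1.569, -1.186, -0.739], [150, 40, 0.746, 0.77, 0.009], [150, 200, 0.756, 0.258, -0.0], [150, 360, 0.765, -0.258, -0.004], [150, 520, 0.772, -0.77, -0.001], [270, 40, 0.367, 0.72, 0.05], [270, 200, 0.374, 0.243, 0.009], [270, 360, 0.382, -0.252, 0.019], [270, 520, 0.391, -0.754, -0.003], [390, 40, 0.003, 0.72, -0.004], [390, 200, 0.014, 0.23, 0.003], [390, 360, 0.021, -0.255, -0.005], [390, 520, 0.167, -0.482, 0.505]]
side [[386.3, 0.0, 270.6], [0.0, 386.3, 213.1], [0.0, 0.0, 1.0]] [[-0.946, 0.212, -0.245, 0.275], [-0.324, -0.66, 0.678, 0.724], [-0.018, 0.721, 0.693, 0.887], [0.0, 0.0, 0.0, 1.0]] ['pixels', 'z_map', 'mtx', 'pose']
[[30, 40, 1.932, -0.728, 0.266], [30, 200, 1.876, -2.154, -0.189], [30, 360, 0.617, -2.155, -0.074], [30, 520, 0.107, -0.036, 0.657], [150, 40, 1.931, -0.438, -0.221], [150, 200, 0.977, -0.403, -0.001], [150, 360, 0.367, -0.591, 0.001], [150, 520, -0.227, -0.783, -0.002], [270, 40, 1.886, -0.078, -0.745], [270, 200, 0.667, 0.195, 0.08], [270, 360, 0.269, -0.001, -0.001], [270, 520, -0.161, -0.141, -0.001], [390, 40, 0.892, 0.566, 0.01], [390, 200, 0.553, 0.449, 0.002], [390, 360, 0.213, 0.335, 0.001], [390, 520, -0.123, 0.222, -0.001]]
{'time_s': 0.1, 'qpos': [-1.234, 0.3, 1.522, -0.0, 1.321, -0.067], 'joint_vel': [-0.0, -0.001, -0.001, 0.0, 0.0, 0.001], 'tau': [0.005, -53.264, -35.328, 0.071, 0.024, -0.0], 'ee_pos': [0.216, -0.506, 0.205], 'eef_rot': [-3.141, -0.0, 0.404], 'force': [0.087, -0.49, -0.368], 'moment': [-0.014, 0.041, -0.025], 'grip_force': 0.0, 'grip_width': 0.094}
```

View pics/top0.png

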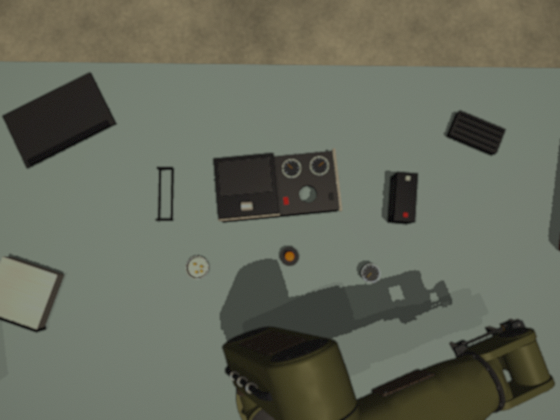

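View pics/side0.png

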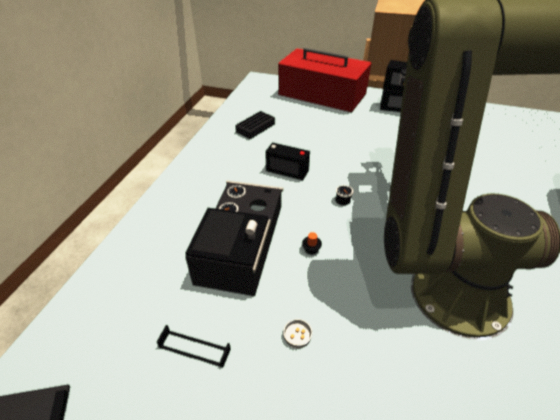

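The top view shows the plug at about (289,256), the hole at (307,194), the lid pull at (247,206), the dish at (198,266) and the loose gauge at (370,271). The side view agrees: plug at (312,243), hole at (258,205), pull at (251,229).

```bash
cat > m.py <<'E'
from h import *
import sys
def load(f): return dict(np.load('pics/'+f+'.npz'))
def med(w,m): return np.nanmedian(w[m],0).round(4)
def proj(c,p):
    q=np.linalg.inv(c['pose'])@np.r_[p,1]; K=c['mtx']; return K[0,0]*q[0]/-q[2]+K[0,2],K[1,1]*q[1]/q[2]+K[1,2]
def ray(c,u,v,z):
    K=c['mtx'];d=c['pose'][:3,:3]@[(u-K[0,2])/K[0,0],-(v-K[1,2])/K[1,1],-1];o=c['pose'][:3,3];return o+d*(z-o[2])/d[2]
if __name__=='__main__':
  for n in('top0','side0'):
    c=load(n);w=cloud(c);px=c['pixels'].astype(int)
    box=(w[...,0]>.42)&(w[...,0]<.78)&(w[...,1]>-.25)&(w[...,1]<.27)
    m=box&(w[...,2]>.07)
    for a,b in((.07,.1),(.11,.15)):
      k=box&(w[...,2]>a)&(w[...,2]<b); 
      k=cv2.morphologyEx(k.astype(np.uint8),cv2.MORPH_OPEN,np.ones((3,3)))>0
      P=w[k][:,:2].astype(np.float32);r=cv2.minAreaRect(P);print(n,a,k.sum(),np.round(r[0],4),np.round(r[1],4),r[2],'medz',med(w,k))
    org=(px[...,0]>150)&(px[...,0]>1.6*px[...,1])&(px[...,2]<90)&(w[...,0]<.55)&(w[...,0]>.3)&(abs(w[...,1])<.2)&(w[...,2]>.04)
    if org.sum(): 
      v,u=np.nonzero(org);print('knob',org.sum(),med(w,org),w[org].min(0),w[org].max(0),u.mean(),v.mean(),ray(c,u.mean(),v.mean(),.064 if n[0]=='t' else .05))
    k=box&(w[...,2]>.162)&(w[...,2]<.2); v,u=np.nonzero(k); print('pull',k.sum(),med(w,k),np.nanmin(w[k],0),np.nanmax(w[k],0),ray(c,u.mean(),v.mean(),.183))
  for n,s in (('top0',(200,140,350,230)),('side0',(180,170,330,300))):
    c=load(n);x0,y0,x1,y1=s;cv2.imwrite('pics/crop_'+n+'.png',cv2.resize(c['pixels'][y0:y1,x0:x1,::-1],None,fx=5 if n[0]=='t' else 4,fy=5 if n[0]=='t' else 4,interpolation=2))
E
python3 m.py
```

```text
top0 0.07 3453 [ 0.6449 -0.0834] [0.1903 0.1864] 6.439688682556152 medz [ 0.6488 -0.0829  0.0847]
top0 0.11 3809 [0.6225 0.0991] [0.1852 0.1809] 6.585798740386963 medz [0.6216 0.0982 0.1375]
pull 92 [0.559  0.0907 0.1811] [0.54663425 0.07647122 0.17044639] [0.57203844 0.10496383 0.18875837] [0.55833318 0.09036717 0.183     ]
side0 0.07 2080 [0.6332 0.007 ] [0.1913 0.3706] 6.264698028564453 medz [ 0.6387 -0.0877  0.0852]
side0 0.11 3773 [0.6203 0.1013] [0.1844 0.1805] 6.418088436126709 medz [0.6164 0.1229 0.1381]
knob 42 [ 0.4208 -0.0287  0.0639] [ 0.40891835 -0.04318849  0.06049067] [ 0.43155449 -0.01652569  0.06772816] 312.1666666666667 235.64285714285714 [ 0.4232999  -0.04175237  0.05      ]
pull 120 [0.5555 0.1001 0.181 ] [0.54522776 0.07694018 0.16265012] [0.56896746 0.10892107 0.18576759] [0.55418891 0.10102776 0.183     ]
```

View pics/crop_top0.png

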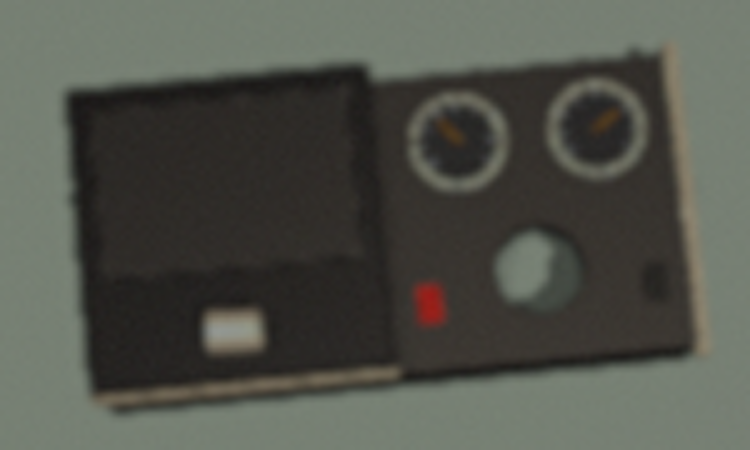

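View pics/crop_side0.png

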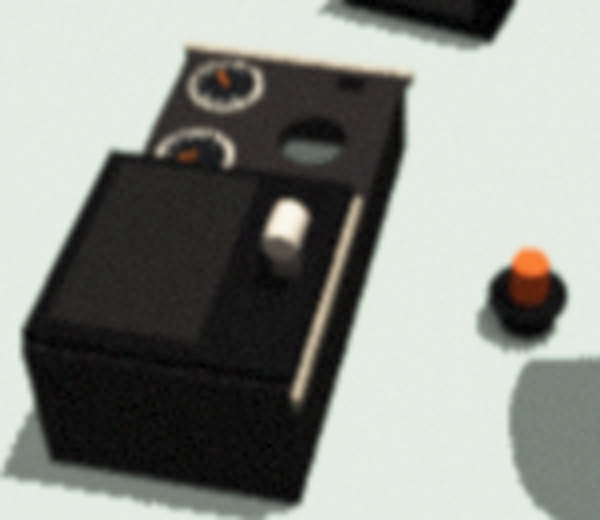

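Both crops are clear. In the top view the hole centre is at about (307.8,194.0), the gauges at (291.6,168.2) and (319.4,165.6), and the pull at (246.9,206.2). The console is yawed by about +6.4°.

```bash
python3 - <<'E'
from m import *
c=load('top0');w=cloud(c)
print('hole',ray(c,307.8,194.,.085)); a=ray(c,291.6,168.2,.091);b=ray(c,319.4,165.6,.091);print(a,b,(a+b)/2,np.degrees(np.arctan2(-(a-b)[0],(a-b)[1])))
px=c['pixels'].astype(int);s=px[235:275,270:310]
m=(s[...,0]>s[...,2]+50); v,u=np.nonzero(m);print('knob',m.sum(),u.mean()+270,v.mean()+235,ray(c,u.mean()+270,v.mean()+235,.064))
s=load('side0');px=s['pixels'].astype(int)[215:270,290:335]
m=(px[...,0]>px[...,2]+60);v,u=np.nonzero(m);print(m.sum(),u.min()+290,u.max()+290,v.min()+215,v.max()+215)
for p in((.4235,-.034,.064),(.4235,-.034,.03)):print(proj(s,np.array(p)))
# top-face gravity: flange ring
k=(w[...,0]>.36)&(w[...,0]<.47)&(abs(w[...,1]+.03)<.06)&(w[...,2]>.02);print(k.sum(),np.nanmean(w[k],0))
E
```

```text
hole [ 0.6067616  -0.08573752  0.085     ]
[ 0.68328484 -0.03606387  0.091     ] [ 0.69252145 -0.11937354  0.091     ] [ 0.68790315 -0.07771871  0.091     ] 6.326585208618311
knob 83 289.27710843373495 255.85542168674698 [ 0.42189839 -0.03327789  0.064     ]
114 308 317 232 245
(np.float64(311.7048870225887), np.float64(234.2154811400507))
(np.float64(311.06110688719616), np.float64(242.04790027915817))
303 [ 0.42273304 -0.03157321  0.03672638]
```

Emit:
{"op": "servo_tool", "data": {
  "plan": [
    [100,0,0,0,0,0,0.15],
    [100,0,0,0,0,0,0.143],
    [100,0.0257,-0.0448,0,0,0,0],
    [100,0.0257,-0.0448,0,0,0,0],
    [100,0.0257,-0.0448,0,0,0,0],
    [100,0.0257,-0.0448,0,0,0,0],
    [100,0.0257,-0.0448,0,0,0,0],
    [100,0.0257,-0.0448,0,0,0,0]
  ],
  "force": 20
}}

```text
time_s: 1.1
ee_pos: [0.3399, -0.2199, 0.2054]
eef_rot: [-3.141, 0.0, 0.111]
force: [0.1, -0.7, 0.3]
grip_width: 0.0938
grip_force: 0.0
```

Emit:
{"op": "servo_tool", "data": {
  "plan": [
    [100,0.0257,-0.0448,0,0,0,0],
    [100,0.0257,-0.0448,0,0,0,0],
    [100,0.0257,-0.0448,0,0,0,0],
    [100,0.0257,-0.0448,0,0,0,0],
    [100,0,0,0.03,0,0,0],
    [100,0,0,0.03,0,0,0],
    [100,0,0,0,0,0,0],
    [100,0,0,0,0,0,0]
  ]
}}

```text
time_s: 2.1
ee_pos: [0.4224, -0.0323, 0.1465]
eef_rot: [3.141, -0.001, 0.111]
force: [0.3, 0.3, 0.1]
grip_width: 0.0936
grip_force: 0.0
```

```bash
cat > d.py <<'E'
from m import *
from scipy.spatial.transform import Rotation as Ro
def to(p,yaw=.111):
    o=ctrl.get_obs();R=Ro.from_euler('xyz',o['eef_rot']);T=Ro.from_euler('xyz',[np.pi,0,yaw])
    print('t',round(o['time_s'],2),'pos',np.round(o['ee_pos'],4),np.round(o['eef_rot'],4),'F',np.round(o['force'],1),'gw',np.round(o['grip_width'],4),np.round(o['grip_force'],1),'q6',np.round(o['qpos'][5],2))
    print('shift',np.round(R.inv().apply(np.array(p)-o['ee_pos']),4),'turn',np.round((R.inv()*T).as_rotvec(),4))
E
python3 - <<'E'
from d import *
c=snap('side','side1');to([.422,-.0325,.035])
x=c['pixels'][150:290,230:400,::-1];cv2.imwrite('pics/c1.png',cv2.resize(x,None,fx=4,fy=4))
E
```

```text
t 2.15 pos [ 0.4225 -0.0323  0.1467] [ 3.1411e+00 -1.6000e-03  1.1050e-01] F [-0.5 -0.5  0.2] gw 0.0941 0.0 q6 1.3
shift [-7.000e-04  1.000e-04  1.117e-01] turn [ 0.0005 -0.0016 -0.0005]
```

View pics/c1.png

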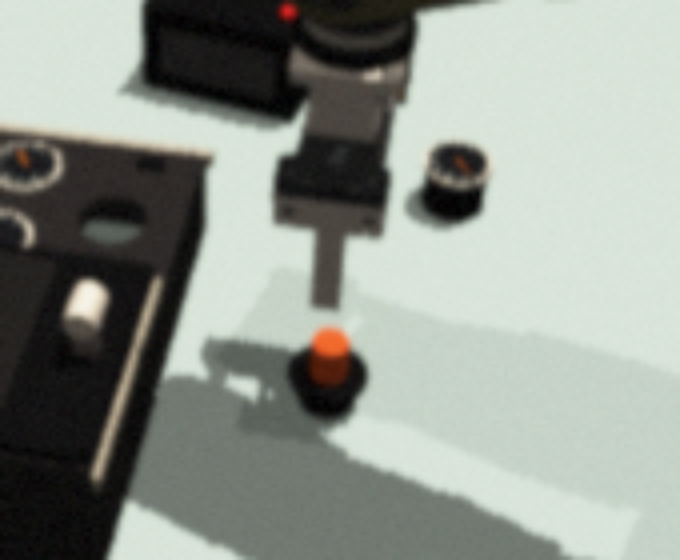

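The gripper is centred over the orange knob (crop about 330,345), so I descend and grip.

Emit:
{"op": "servo_tool", "data": {
  "plan": [
    [75,0,0,0.03,0,0,0],
    [75,0,0,0.03,0,0,0],
    [75,0,0,0.02,0,0,0],
    [75,0,0,0.02,0,0,0],
    [75,0,0,0.01,0,0,0],
    [75,0,0,0,0,0,0],
    [0,0,0,0,0,0,0],
    [0,0,0,0,0,0,0]
  ],
  "force": 20
}}

```text
time_s: 3.15
ee_pos: [0.4224, -0.0322, 0.0361]
eef_rot: [3.141, -0.001, 0.111]
force: [0.3, 1.1, 0.0]
grip_width: 0.0537
grip_force: 0.0
```

Emit:
{"op": "servo_tool", "data": {
  "plan": [
    [0,0,0,0,0,0,0],
    [0,0,0,0,0,0,0],
    [0,0,0,0,0,0,0],
    [0,0,0,0,0,0,0],
    [0,0,0,-0.01,0,0,0],
    [0,0,0,-0.01,0,0,0],
    [0,0,0,-0.02,0,0,0],
    [0,0,0,-0.02,0,0,0]
  ]
}}

```text
time_s: 4.15
ee_pos: [0.422, -0.0321, 0.0967]
eef_rot: [3.141, -0.0, 0.111]
force: [0.0, -0.3, -1.0]
grip_width: 0.0273
grip_force: 20.0
```

Emit:
{"op": "servo_tool", "data": {
  "plan": [
    [0,0,0,-0.03,0,0,0],
    [0,0,0,-0.035,0,0,0],
    [0,0.036,0.0147,0,0,0,0],
    [0,0.036,0.0147,0,0,0,0],
    [0,0.036,0.0147,0,0,0,0],
    [0,0.036,0.0147,0,0,0,0],
    [0,0.0339,0.0148,0,0,0,0],
    [0,0,0,0,0,0,0]
  ]
}}

```text
time_s: 5.15
ee_pos: [0.6079, -0.0861, 0.1602]
eef_rot: [-3.142, 0.0, 0.11]
force: [-0.6, 0.6, -0.8]
grip_width: 0.0278
grip_force: 20.0
```

```bash
python3 - <<'E'
from d import *
c=snap('side','side2');t=snap('top','top2');to([.607,-.0855,.094])
x=c['pixels'][150:270,200:360,::-1];cv2.imwrite('pics/c2.png',cv2.resize(x,None,fx=4,fy=4,interpolation=2))
w=cloud(c);k=(np.hypot(w[...,0]-.607,w[...,1]+.0855)<.045)
px=c['pixels'].astype(int)
o=k&(px[...,0]>px[...,2]+60);print('knob',o.sum(),med(w,o) if o.sum() else '')
f=k&(w[...,2]>.1)&(w[...,2]<.16);v,u=np.nonzero(f);print(f.sum(),u.min(),u.max(),v.min(),v.max(),med(w,f))
for z in(.154,.150):  # flange rim predicted centre
  print(z,proj(c,np.array([.607,-.0855,z])))
print('hole proj',proj(c,np.array([.607,-.0855,.085])))
E
```

```text
t 5.25 pos [ 0.6065 -0.0854  0.1605] [-3.1414e+00  6.0000e-04  1.1080e-01] F [ 0.4  0.5 -1.3] gw 0.0273 20.0 q6 1.26
shift [0.0006 0.0001 0.0665] turn [-0.0002  0.0006 -0.0002]
knob 78 [ 0.5989 -0.0838  0.4662]
210 247 267 182 199 [ 0.5986 -0.0704  0.1535]
0.154 (np.float64(257.2937025496269), np.float64(187.13972072161965))
0.15 (np.float64(257.349913083225), np.float64(188.1782273064607))
hole proj (np.float64(258.2265133785631), np.float64(204.37368251226707))
```

View pics/c2.png

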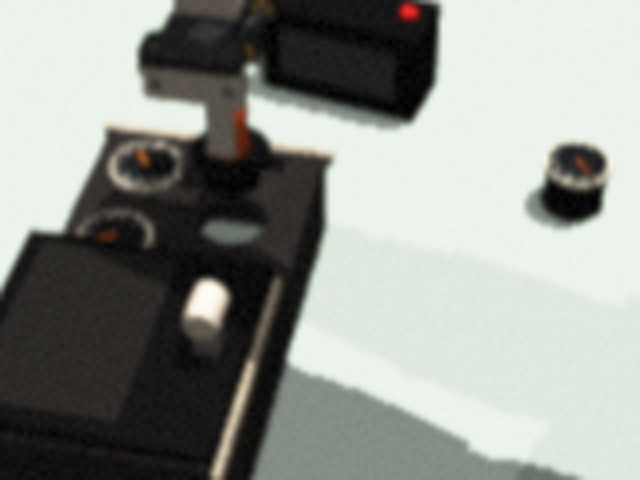

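The plug hangs upright, with its flange centre at crop x≈231 directly over the hole at crop x≈233. Lowering now.

Emit:
{"op": "servo_tool", "data": {
  "plan": [
    [0,0,0,0.015,0,0,0],
    [0,0,0,0.015,0,0,0],
    [0,0,0,0.01,0,0,0],
    [0,0,0,0.005,0,0,0],
    [0,0,0,0.004,0,0,0],
    [0,0,0,0.003,0,0,0],
    [0,0,0,0.003,0,0,0],
    [0,0,0,0,0,0,0]
  ]
}}

```text
time_s: 6.25
ee_pos: [0.6069, -0.0856, 0.1053]
eef_rot: [-3.142, 0.0, 0.111]
force: [0.9, -0.0, -0.0]
grip_width: 0.0274
grip_force: 20.0
```

Emit:
{"op": "servo_tool", "data": {
  "plan": [
    [0,0,0,0.002,0,0,0],
    [0,0,0,0.002,0,0,0],
    [0,0,0,0.002,0,0,0],
    [0,0,0,0.001,0,0,0],
    [0,0,0,0.001,0,0,0],
    [0,0,0,0.001,0,0,0],
    [0,0,0,0,0,0,0],
    [0,0,0,0,0,0,0]
  ]
}}

```text
time_s: 7.25
ee_pos: [0.607, -0.0855, 0.0965]
eef_rot: [3.142, -0.0, 0.111]
force: [1.8, 0.0, -1.0]
grip_width: 0.028
grip_force: 20.0
```

Emit:
{"op": "servo_tool", "data": {
  "plan": [
    [0,0,0,0.0005,0,0,0],
    [0,0,0,0.0005,0,0,0],
    [0,0,0,0.0005,0,0,0],
    [0,0,0,0.0005,0,0,0],
    [0,0,0,0.0005,0,0,0],
    [0,0,0,0,0,0,0],
    [0,0,0,0,0,0,0],
    [0,0,0,0,0,0,0]
  ]
}}

```text
time_s: 8.25
ee_pos: [0.6073, -0.0855, 0.0945]
eef_rot: [3.141, -0.001, 0.111]
force: [3.3, 1.7, 5.4]
grip_width: 0.0278
grip_force: 20.0
```

```bash
python3 - <<'E'
from d import *
c=snap('side','side3');to([.607,-.0855,.095])
x=c['pixels'][150:270,200:360,::-1];cv2.imwrite('pics/c3.png',cv2.resize(x,None,fx=4,fy=4,interpolation=2))
E
```

```text
t 8.3 pos [ 0.6073 -0.0856  0.0945] [ 3.1414e+00 -1.1000e-03  1.1080e-01] F [2.4 1.5 4.8] gw 0.0278 20.0 q6 1.26
shift [-0.0003 -0.0001 -0.0005] turn [ 0.0002 -0.0011 -0.0002]
```

Contact came at the expected home height with +5 N. I press slightly, release, and rise.

Emit:
{"op": "servo_tool", "data": {
  "plan": [
    [0,0.0005,0,0.001,0,0,0],
    [0,0,0,0,0,0,0],
    [70,0,0,-0.001,0,0,0],
    [70,0,0,0,0,0,0],
    [70,0,0,0,0,0,0],
    [70,0,0,0,0,0,0],
    [70,0,0,-0.02,0,0,0],
    [70,0,0,-0.03,0,0,0]
  ]
}}

```text
time_s: 9.3
ee_pos: [0.6069, -0.0854, 0.1437]
eef_rot: [-3.141, 0.002, 0.111]
force: [-0.4, -1.0, 0.2]
grip_width: 0.0658
grip_force: 0.0
```

Emit:
{"op": "servo_tool", "data": {
  "plan": [
    [70,0,0,-0.04,0,0,0],
    [70,0,0,-0.05,0,0,0],
    [70,-0.015,-0.03,0,0,0,0],
    [70,-0.015,-0.04,0,0,0,0],
    [70,0,-0.04,0,0,0,0],
    [70,0,-0.04,0,0,0,0],
    [70,0,-0.03,0,0,0,0],
    [70,0,0,0,0,0,0]
  ]
}}

```text
time_s: 10.3
ee_pos: [0.5574, 0.0915, 0.2339]
eef_rot: [-3.141, 0.0, 0.113]
force: [0.1, -0.7, -0.9]
grip_width: 0.0662
grip_force: 0.0
```

```bash
python3 - <<'E'
from d import *
c=snap('side','side4');t=snap('top','top4');to([.5572,.092,.154])
x=c['pixels'][150:270,200:360,::-1];cv2.imwrite('pics/c4.png',cv2.resize(x,None,fx=4,fy=4,interpolation=2))
for n,q in(('s',c),('t',t)):
  w=cloud(q);px=q['pixels'].astype(int);o=(px[...,0]>px[...,2]+50)&(np.hypot(w[...,0]-.607,w[...,1]+.0855)<.03)&(w[...,2]>.1);print(n,o.sum(),med(w,o),np.percentile(w[o][:,2],90))
  f=(np.hypot(w[...,0]-.607,w[...,1]+.0855)<.027)&(w[...,2]<.1)&(w[...,2]>.07);P=w[f];print(f.sum(),med(w,f)); 
  if f.sum()>10:
    A=np.c_[P[:,:2]-P[:,:2].mean(0),np.ones(len(P))];print(np.linalg.lstsq(A,P[:,2],rcond=None)[0])
E
```

```text
t 10.4 pos [0.5577 0.0896 0.2339] [3.1414e+00 2.0000e-04 1.1110e-01] F [ 0.2 -0.7  1. ] gw 0.0659 0.0 q6 1.55
shift [-0.0003 -0.0024  0.0799] turn [0.0002 0.0002 0.0001]
s 58 [ 0.5994 -0.0784  0.1184] 0.12347684247447913
98 [ 0.5972 -0.073   0.0893]
[-0.00719673  0.03635969  0.09016491]
t 76 [ 0.607  -0.0842  0.1221] 0.1255555480974372
179 [ 0.6036 -0.0857  0.0882]
[-0.00532539  0.01503225  0.08830706]
```

View pics/c4.png

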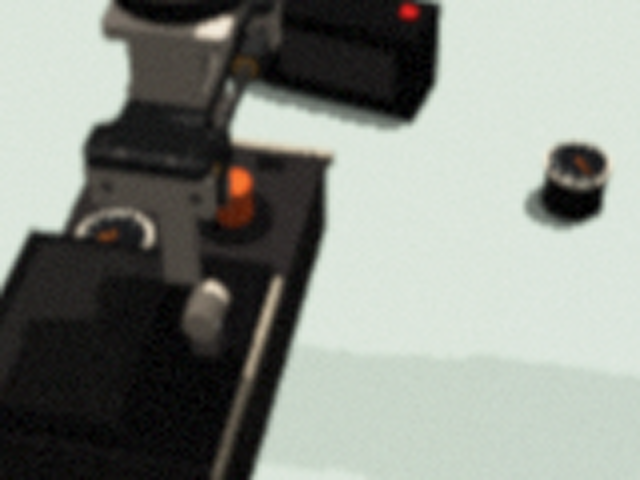

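The plug is seated: its flange lies flat at z≈0.089 and the knob top is at 0.123. Next I descend on the pull (crop 208,312), which sits between the fingers.

Emit:
{"op": "servo_tool", "data": {
  "plan": [
    [70,0,-0.0024,0.02,0,0,0],
    [70,0,0,0.02,0,0,0],
    [70,0,0,0.02,0,0,0],
    [70,0,0,0.012,0,0,0],
    [70,0,0,0.006,0,0,0],
    [0,0,0,0,0,0,0],
    [0,0,0,0,0,0,0],
    [0,0,0,0,0,0,0]
  ],
  "force": 20
}}

```text
time_s: 11.4
ee_pos: [0.5576, 0.0925, 0.1565]
eef_rot: [-3.142, -0.001, 0.111]
force: [1.2, 0.1, -0.0]
grip_width: 0.0388
grip_force: 0.0
```

Emit:
{"op": "servo_tool", "data": {
  "plan": [
    [0,0,0,0,0,0,0],
    [0,0,0,0,0,0,0],
    [0,0,0,0,0,0,0],
    [0,0,0,0,0,0,0],
    [0,0,0,0,0,0,0],
    [0,0,0,0,0,0,0],
    [0,0,0,0,0,0,0],
    [0,0,0,0,0,0,0]
  ],
  "force": 30
}}

```text
time_s: 12.4
ee_pos: [0.5577, 0.0907, 0.1562]
eef_rot: [3.139, -0.0, 0.11]
force: [1.1, -12.7, 0.7]
grip_width: 0.0297
grip_force: 30.0
```

```bash
python3 - <<'E'
from d import *
to([.5572,.0925,.154])
p=[np.array([-.155*np.cos(a)+.048*np.sin(a),.155*np.sin(a)+.048*np.cos(a)]) for a in np.linspace(0,np.pi/3,17)]
print(np.diff(p,axis=0).round(4).tolist())
E
```

```text
t 12.4 pos [0.5577 0.0907 0.1562] [ 3.1387e+00 -2.0000e-04  1.1010e-01] F [  1.1 -12.7   0.7] gw 0.0297 30.0 q6 1.56
shift [-0.0003 -0.0019  0.0022] turn [ 0.0029 -0.0002 -0.0009]
[[0.0035, 0.01], [0.0041, 0.0098], [0.0048, 0.0095], [0.0054, 0.0092], [0.006, 0.0088], [0.0065, 0.0084], [0.007, 0.0079], [0.0076, 0.0075], [0.008, 0.007], [0.0085, 0.0064], [0.0089, 0.0058], [0.0092, 0.0053], [0.0096, 0.0046], [0.0098, 0.004], [0.0101, 0.0034], [0.0103, 0.0027]]
```

The pull is gripped. I take out the 2 mm side offset and lift along the arc.

Emit:
{"op": "servo_tool", "data": {
  "plan": [
    [0,0,0.002,0,0,0,0],
    [0,0.0035,0,-0.01,0,0,0],
    [0,0.0041,0,-0.0098,0,0,0],
    [0,0.0048,0,-0.0095,0,0,0],
    [0,0.0054,0,-0.0092,0,0,0],
    [0,0.006,0,-0.0088,0,0,0],
    [0,0.0065,0,-0.0084,0,0,0],
    [0,0,0,0,0,0,0]
  ]
}}

```text
time_s: 13.4
ee_pos: [0.5882, 0.094, 0.2122]
eef_rot: [-3.141, -0.001, 0.111]
force: [-1.8, 2.5, -3.8]
grip_width: 0.0295
grip_force: 30.0
```

Emit:
{"op": "servo_tool", "data": {
  "plan": [
    [0,0.007,0,-0.0079,0,0,0],
    [0,0.0076,0,-0.0075,0,0,0],
    [0,0.008,0,-0.007,0,0,0],
    [0,0.0085,0,-0.0064,0,0,0],
    [0,0.0089,0,-0.0058,0,0,0],
    [0,0.0092,0,-0.0053,0,0,0],
    [0,0.0096,0,-0.0046,0,0,0],
    [0,0,0,0,0,0,0]
  ]
}}

```text
time_s: 14.4
ee_pos: [0.6467, 0.1005, 0.2564]
eef_rot: [-3.141, -0.0, 0.111]
force: [-3.7, 3.5, -4.8]
grip_width: 0.0298
grip_force: 30.0
```

Emit:
{"op": "servo_tool", "data": {
  "plan": [
    [0,0.0098,0,-0.004,0,0,0],
    [0,0.0101,0,-0.0034,0,0,0],
    [0,0.0103,0,-0.0027,0,0,0],
    [0,0,0,0,0,0,0],
    [0,0,0,0,0,0,0],
    [0,0,0,0,0,0,0],
    [0,0,0,0,0,0,0],
    [0,0,0,0,0,0,0]
  ]
}}

```text
time_s: 15.4
ee_pos: [0.676, 0.1038, 0.2665]
eef_rot: [-3.141, -0.0, 0.111]
force: [-3.2, 3.6, -4.5]
grip_width: 0.0293
grip_force: 30.0
```

```bash
python3 - <<'E'
from d import *
c=snap('side','side5');t=snap('top','top5');to([.5572+.1183,.0925+.0133,.264])
cv2.imwrite('pics/c5.png',cv2.resize(c['pixels'][100:310,150:350,::-1],None,fx=2.8,fy=2.8,interpolation=2))
# lid angle from clouds: console frame
ya=.111;O=np.array([.6322,.0095]);R=np.array([[np.cos(ya),np.sin(ya)],[-np.sin(ya),np.cos(ya)]])
for q in(t,c):
  w=cloud(q);xy=(w[...,:2]-O)@R.T;z=w[...,2]
  k=(xy[...,1]>.02)&(xy[...,1]<.17)&(xy[...,0]>-.1)&(xy[...,0]<.1)&(z>.15)&(z<.31)&(abs(xy[...,1]-.09)>.035)
  x=xy[...,0][k];zz=z[k];print(k.sum())
  if k.sum()>30:
    v=cv2.fitLine(np.c_[x,zz].astype(np.float32),cv2.DIST_HUBER,0,.005,.01).ravel();print(v,np.degrees(np.arctan2(v[1],-v[0])))
tc=np.array(ctrl.get_obs()['ee_pos']);p=R@(tc[:2]-O)-[.09,.09];dz=tc[2]+.019-.125;print('angle from tcp',np.degrees(np.arctan2(dz,-p[0])-np.arctan2(.048,.155)),np.hypot(dz,p[0]))
E
```

```text
t 15.5 pos [0.676  0.1038 0.2665] [-3.1414e+00 -2.0000e-04  1.1100e-01] F [-3.4  3.  -4. ] gw 0.0301 30.0 q6 1.56
shift [-0.0003 -0.002   0.0025] turn [-0.0002 -0.0002 -0.    ]
211
[ 0.5633786  -0.8261989   0.05327445  0.21037313] -124.289764
327
[ 0.57731426 -0.81652206  0.03432553  0.23596153] -125.26185
angle from tcp 60.149374199949406 0.16444739737524217
```

View pics/c5.png

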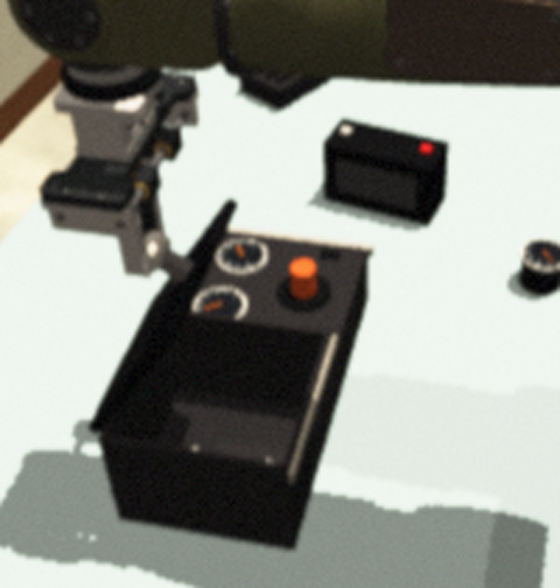

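The lid is up, held by the pull, and the plug is still home. The lid's near front corner is at crop (233,203), so I check the angle by projecting that corner, since the cameras see the lid face edge-on.

```bash
python3 - <<'E'
from d import *
c=load('side5');ya=.111;O=np.array([.6322,.0095]);R=np.array([[np.cos(ya),-np.sin(ya)],[np.sin(ya),np.cos(ya)]])
def P(x,y,z): return np.r_[O+R@[x,y],z]
print('check shut corner px(old side0), lid -y front top', proj(load('side0'),P(-.09,.002,.139)),'seen approx',(180+360/4,170+190/4))
print('pull',proj(c,P(.09-.036,.105,.283)))
for a in(50,54,57,60,63,66):
  s=np.radians(a);o=[]
  for L,h in((.18,0),(.18,.014)):
    o.append(np.round(proj(c,P(.09-L*np.cos(s)+h*np.sin(s),.002,.125+L*np.sin(s)+h*np.cos(s))),1))
  print(a,[((q-[150,100])*2.8).round() for q in o])
w=cloud(load('top5'));xy=(w[...,:2]-O)@R;z=w[...,2]
k=(xy[...,1]>.0)&(xy[...,1]<.18)&(xy[...,0]>-.1)&(xy[...,0]<.12)&(z>.14)&(z<.3)
import collections
d=np.c_[xy[...,0][k],xy[...,1][k],z[k]]
for lo in np.arange(0,.18,.02):
  e=d[(d[:,1]>=lo)&(d[:,1]<lo+.02)]; e=e[np.argsort(e[:,0])]; print(round(lo,2),e[::4,::2].round(3).tolist()[:14])
E
```

```text
check shut corner px(old side0), lid -y front top (np.float64(268.398195127447), np.float64(215.04762458794562)) seen approx (270.0, 217.5)
pull (np.float64(199.07481608400153), np.float64(193.00045229877583))
50 [array([261., 216.]), array([249., 207.])]
54 [array([250., 208.]), array([237., 200.])]
57 [array([241., 203.]), array([228., 195.])]
60 [array([232., 197.]), array([219., 190.])]
63 [array([223., 192.]), array([209., 185.])]
66 [array([214., 188.]), array([200., 181.])]
0.0 [[-0.004, 0.277], [-0.003, 0.279], [-0.001, 0.278], [0.0, 0.276], [0.002, 0.28], [0.003, 0.284], [0.004, 0.282], [0.006, 0.279], [0.007, 0.278], [0.011, 0.271], [0.012, 0.27], [0.014, 0.271], [0.017, 0.263], [0.018, 0.263]]
0.02 [[-0.004, 0.278], [-0.002, 0.282], [-0.001, 0.28], [0.0, 0.28], [0.001, 0.28], [0.003, 0.277], [0.004, 0.283], [0.005, 0.276], [0.006, 0.28], [0.008, 0.277], [0.01, 0.276], [0.012, 0.274], [0.014, 0.268], [0.016, 0.267]]
0.04 [[-0.003, 0.277], [0.007, 0.279], [0.022, 0.255], [0.033, 0.241], [0.041, 0.23], [0.05, 0.214], [0.058, 0.203], [0.066, 0.196], [0.089, 0.159]]
0.06 [[0.04, 0.289], [0.058, 0.203]]
0.08 [[0.039, 0.289], [0.041, 0.29], [0.042, 0.289], [0.043, 0.288], [0.044, 0.289], [0.045, 0.29], [0.046, 0.293], [0.058, 0.288]]
0.1 [[0.039, 0.292], [0.046, 0.291], [0.046, 0.285], [0.06, 0.201]]
0.12 [[0.058, 0.205]]
0.14 [[0.061, 0.203], [0.062, 0.2], [0.066, 0.192], [0.088, 0.158]]
0.16 [[0.061, 0.194], [0.064, 0.194], [0.069, 0.182], [0.072, 0.182], [0.092, 0.145]]
```

The estimates run from about 55.5° to 60° (clouds low, TCP kinematics 60.1°). A +1.5° nudge puts all of them within tolerance.

Emit:
{"op": "servo_tool", "data": {
  "plan": [
    [0,0.0021,0,-0.0004,0,0,0],
    [0,0.0021,0,-0.0004,0,0,0],
    [0,0,0,0,0,0,0],
    [0,0,0,0,0,0,0],
    [0,0,0,0,0,0,0],
    [0,0,0,0,0,0,0],
    [0,0,0,0,0,0,0],
    [0,0,0,0,0,0,0]
  ]
}}

```text
time_s: 16.5
ee_pos: [0.6801, 0.1043, 0.2674]
eef_rot: [-3.141, 0.0, 0.111]
force: [-4.2, 3.5, -3.7]
grip_width: 0.0301
grip_force: 30.0
```

```bash
python3 - <<'E'
from d import *
to([.68,.1043,.267]);print(ctrl.hand_in())
E
```

```text
t 16.5 pos [0.6801 0.1043 0.2674] [-3.1414e+00  2.0000e-04  1.1100e-01] F [-4.2  3.5 -3.7] gw 0.0301 30.0 q6 1.56
shift [-0.0001 -0.      0.0004] turn [-0.0002  0.0002  0.    ]
the job is handed in; nothing more can be done
None
```

Handed in at 16.5 s with no verdict shown: the plug is home in the hole and released, and the gripper holds the lid at about 60° (57° by the depth images, 61.6° by the arm's position), with the bystander parts untouched.

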